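# Sort leftover panel parts into their trays

### The job

Put the five loose parts left on the panel-wiring bench - two circuit breakers, two brass cable glands and one contactor - each into the tray that shows a sample of its kind on the ledge behind it. Every part must end standing upright on the floor of its tray, as it stands now, none on top of another.

Things in the scene. Friction and masses are not known exactly. Their poses are not given: they have to be found in the camera images.
- breaker_1: one of two like white two-pole circuit breakers, upright: body 85 (its x) by 36 (its y), 44 high; centred on it a nose 46 (x) by 36 (y), from 44 to 62 high, with a black toggle bar up to 72. Grip across the 36 width (along y) at the nose, 45 to 60 above its foot. 0.16-0.29 kg. Origin: centre of underside, z up. Starts on the table in a row before the trays, neighbours' centres 105 or more apart.
- breaker_2: one of two like white two-pole circuit breakers, upright: body 85 (its x) by 36 (its y), 44 high; centred on it a nose 46 (x) by 36 (y), from 44 to 62 high, with a black toggle bar up to 72. Grip across the 36 width (along y) at the nose, 45 to 60 above its foot. 0.16-0.29 kg. Origin: centre of underside, z up. Starts on the table in a row before the trays, neighbours' centres 105 or more apart.
- gland_1: one of two like brass cable glands, upright: hexagon nut about 31 across up to 27 high (touches like a round of 31 diameter), then a thread of 24 diameter up to 38 high. Grip from any side, 20 to 25 above its foot. 0.07-0.12 kg. Origin: centre of underside, z up. Starts on the table in the same row.
- gland_2: one of two like brass cable glands, upright: hexagon nut about 31 across up to 27 high (touches like a round of 31 diameter), then a thread of 24 diameter up to 38 high. Grip from any side, 20 to 25 above its foot. 0.07-0.12 kg. Origin: centre of underside, z up. Starts on the table in the same row.
- contactor: motor contactor, upright: grey base 76 (its x) by 45 (its y), 50 high; centred on it a black block 50 (x) by 45 (y), from 50 to 80 high. Grip across the 45 width (along y), 55 to 70 above its foot. 0.27-0.47 kg. Origin: centre of underside, z up. Starts on the table in the same row. (A grey tape roll, 60 across, 19 high, lies in the row too; it has no tray.)
- tray_breakers: grey sheet-metal tray fixed to the table, outside 120 (its x) by 170 (its y), inside 112 by 162, walls 30 high, floor 4 thick. Beyond its +x wall a ledge, 66 deep and 6 high, carries the fixed sample of what belongs in it: a breaker, 72 high above the ledge. Origin: centre of the tray (without ledge) at table height, x towards the ledge (roughly away from the robot), z up.
- tray_contactors: grey sheet-metal tray fixed to the table, outside 120 (its x) by 170 (its y), inside 112 by 162, walls 30 high, floor 4 thick. Beyond its +x wall a ledge, 66 deep and 6 high, carries the fixed sample of what belongs in it: a contactor, 80 high above the ledge. Origin: centre of the tray (without ledge) at table height, x towards the ledge (roughly away from the robot), z up.
- tray_glands: grey sheet-metal tray fixed to the table, outside 120 (its x) by 170 (its y), inside 112 by 162, walls 30 high, floor 4 thick. Beyond its +x wall a ledge, 66 deep and 6 high, carries the fixed sample of what belongs in it: an upright brass gland, 38 high. Origin: centre of the tray (without ledge) at table height, x towards the ledge (roughly away from the robot), z up.
Mind the look-alikes: they are no part of the job. Leave any green or purple look-alike of the breaker_2 alone. Leave any purple look-alike of the gland_2 alone.

How it is judged:
At the end, for the whole second after the job is handed in: Both breakers, both glands and the contactor each in the tray of its kind: origin within 52 mm (tray x) and 77 mm (tray y) of the tray's centre and less than 10 mm above its underside, upright within 0.2 rad, at rest and released (x of breaker_1 in the frame of tray_breakers between -0.052 and 0.052 m and y of breaker_1 in the frame of tray_breakers between -0.077 and 0.077 m and z of each of breaker_1, breaker_2 in the frame of tray_breakers below 0.01 m and angle between each of breaker_1, breaker_2, gland_1, gland_2, contactor's own z axis and vertical below 0.2 rad and linear speed of each of breaker_1, breaker_2, gland_1, gland_2, contactor below 0.02 m/s and angular speed of each of breaker_1, breaker_2, gland_1, gland_2, contactor below 0.2 rad/s and x of breaker_2 in the frame of tray_breakers between -0.052 and 0.052 m and y of breaker_2 in the frame of tray_breakers between -0.077 and 0.077 m and x of gland_1 in the frame of tray_glands between -0.052 and 0.052 m and y of gland_1 in the frame of tray_glands between -0.077 and 0.077 m and z of each of gland_1, gland_2 in the frame of tray_glands below 0.01 m and x of gland_2 in the frame of tray_glands between -0.052 and 0.052 m and y of gland_2 in the frame of tray_glands between -0.077 and 0.077 m and x of contactor in the frame of tray_contactors between -0.052 and 0.052 m and y of contactor in the frame of tray_contactors between -0.077 and 0.077 m and z of contactor in the frame of tray_contactors below 0.01 m); the robot touches nothing.
It also fails if it takes over 120 s, if anything falls off the work surface, if the arm or the gripper's body presses on something with over 40 N, if the wrist force passes 120 N, or if a joint passes its speed limit or range.

### The arm

A 6-joint arm with a two-finger parallel gripper is mounted at the origin on the work surface. World frame = base frame: x ahead of the robot, y to its left, z up, the work surface at z = 0. Lengths are in m, angles in rad, forces in N, time in s.
With the tool pointing down it reaches from about 0.35 to 0.775 m from the base axis. Payload 5.5 kg.
Tool frame: the origin (TCP) lies between the finger pads; the fingertips stand 17 mm ahead of it and the grasp point (between the pads) lies 2 mm behind it; z points along the fingers, y is the direction in which the jaws open and shut (so a half turn about z gives the same grasp; the last joint's range is limited). The gripper opens to 85 mm and grips with 20 to 120 N. Pads are 22 mm wide; open, the fingers measure 114 mm over their backs; the gripper's body (76 mm by 85 mm) begins 54 mm behind the grasp point. The pads swing forward as they close: fully open they stand 13 mm farther back than shut.
Start: joints at [1.019, 0.313, 0.046, 1.304, 0, 1.431], TCP at [0.23, 0.527, 0.213] pointing down, gripper open.
Joint ranges: [-2.76, 2.76], [-0.86, 1.69], [-1.03, 1.26], [-2.2, 2.34], [-1.47, 1.5], [-3.14, 3.14]. Speed limits (rad/s): [2.57, 2.57, 3.14, 3.14, 3.14, 3.14].

### API

Orientations are given as a unit quaternion [x, y, z, w].
In Python, from bench import get_obs, grab_frame, camera_model, hand_in, regions_of gives the robot as it stands.
- The arm moves only by the tool apply_moves, never from a script. Its argument "targets" is a list of rows, each an object with "turn": the turn, a rotation vector about the tool's x, y, z each as a share of 45 degrees, from -1 to 1, a list of three; "delta_pos": the shift along the tool's x, y, z each as a share of 50 mm, from -1 to 1, a list of three; "gripper": the opening, from -1 (shut) to 1 (fully open), so that 0 is half open. In form: [{"turn": [rx, ry, rz], "delta_pos": [dx, dy, dz], "gripper": gripper}, ...]. A call has 1 to 10 rows; each row shifts and turns the commanded pose from where the row before left it, along the tool's axes as they then stand; what a row does not reach is not made up. A row lasts 1/8 s, in which the tool goes at most 62.5 mm and 10.7 degrees, less where a joint would pass 70% of its speed; a pose out of reach is approached as far as the arm can. A call with a number of a shift or a turn outside -1 to 1 is refused whole. A call with a gripper value outside its range is refused whole. The fingers move at their own pace and stop on an object; "grip_force" is the grip in N (left out, the last holds). Time passes only in rows, so rows that do not move let the fingers close. It gives the time, the measured TCP pose, the force and the opening at its end, in the units of the state.
- get_obs(): the state, without advancing time (a new reading comes with each control period).
- grab_frame(name): name is "scene" or "top" or "wrist"; returns (picture, depth): 384x512x3 uint8, red, green, blue; 384x512 float32, m along the optical axis (not along the pixel's ray), 0 where there is no reading.
- camera_model(name): a dict with "camera_matrix" (3x3 intrinsics, pixels), "R" (3x3) and "t" (3): a world point X has camera coordinates R X + t. Camera axes: x right, y down, z forward; pixel columns grow to the right and rows downward; lengths in m; the calibration is good to about 2 mm. A picture is of the moment at which its call begins: read the wrist's pose just before it. camera_model takes no time and is no camera call; for the wrist camera it gives the pose at the moment of the call.
- hand_in(): hands the job in, once; it reports no verdict.
Trained networks look in the newest picture that a camera, given by its name, has taken for a name from the list of things; names that differ only in an ending like _2 or _b are one class to them, and where a whole thing is asked for, a point or a joint stands for the part that bears it (a point fixed in the world has none). Each returns a list of dicts, best first, with "confidence" (0 to 1); they miss things now and then, are a little off and sometimes report something else, mostly with a low value. They report only what shows in the picture. A call takes as long as a camera call. They do not tell look-alikes from the thing itself.
- regions_of(label, camera): "pixels" (384x512 bool, what is visible of it) and "extent" ([centre column, centre row, width, height] in pixels, round what is visible of it).
The state is a dict: "time_s": time; "joint_pos": joint angles; "qvel": joint speeds; "joint_torque": joint torques, N m; "tool_pos": TCP position; "eef_rot": TCP orientation; "contact_force": force on the tool from outside, world axes, zero at the start; "moment": the same for the moment, N m; "gripper_width": finger opening in m.
Only numpy, scipy, OpenCV 4.12 (cv2) and the standard library are available. Lean on these libraries where they do the work, as an engineer would, in place of code of your own. Each camera call takes 0.05 s, during which the arm holds its last target. There are 200 camera calls.

## Working session

There is one attempt and no reset: what is moved stays moved. The work goes in short steps, Python scripts to look and compute and a tool call to move; the robot and the scene stay as the last step left them, time stands still between calls to the robot, and variables do not carry over. Pictures are saved under pics/ and viewed, about 12 in all and at most 16, crops included, and the job is handed in when it is done.

Besides the shell and the picture viewer there is one more tool, called after ">>>" as a command line: name --argument value ..., lists and objects as JSON in quotes. apply_moves: Moves the arm, as the interface text tells. Its arguments: {"type":"object","properties":{"targets":{"type":"array","items":{"type":"object","properties":{"turn":{"type":"array","items":{"type":"number"}},"delta_pos":{"type":"array","items":{"type":"number"}},"gripper":{"type":"number"}}}},"grip_force":{"type":"number"}},"required":["targets"]}

```bash
mkdir -p pics; cat > h.py <<'E'
import numpy as np, cv2
from bench import *
def snap(name,fn=None):
    im,d=grab_frame(name)
    if fn: cv2.imwrite('pics/'+fn,im[:,:,::-1])
    return im,d
def world(name,d):
    m=camera_model(name);K=np.array(m["camera_matrix"]);R=np.array(m["R"]);t=np.array(m["t"])
    v,u=np.mgrid[:d.shape[0],:d.shape[1]]
    c=np.stack([(u-K[0,2])/K[0,0]*d,(v-K[1,2])/K[1,1]*d,d],-1)
    return (c-t)@R
E
python3 - <<'E'
from h import *
o=get_obs();print(o['time_s'],o['tool_pos'],o['eef_rot'],o['gripper_width'])
for c in['top','scene']:
    im,d=snap(c,c+'1.png');m=camera_model(c);print(c,-np.array(m['R']).T@m['t'])
    W=world(c,d);
    np.save(c+'W.npy',W)
    for l in['breaker_1','gland_1','contactor','tray_breakers','tray_contactors','tray_glands']:
        for r in regions_of(l,c):
            p=r['pixels']&(d>0);q=W[p]
            if len(q)==0: continue
            top=q[q[:,2]>np.percentile(q[:,2],95)-.006]
            (cx,cy),(w,h),a=cv2.minAreaRect(top[:,:2].astype(np.float32)*1000)
            print(l,round(r['confidence'],2),np.round(r['extent']),'col',np.median(im[p],0),'med',np.round(np.median(q,0),3),'ztop',np.round(top[:,2].mean(),3),'rect',np.round([cx,cy,w,h,a]))
E
```

```text
0.0 [0.22986902 0.52647186 0.21180777] [ 2.04442790e-01  9.78878099e-01 -8.45016454e-04 -3.14051647e-04] 0.08510895279525314
top [ 0.31709799 -0.01595651  1.32660073]
breaker_1 0.76 [365. 216.  30.  20.] col [212.  217.5 224. ] med [ 0.384 -0.338  0.05 ] ztop 0.072 rect [ 385. -343.   31.   30.   64.]
breaker_1 0.61 [221. 195.  26.  29.] col [222. 225. 232.] med [0.437 0.073 0.057] ztop 0.069 rect [439.  75.  47.  30.  58.]
breaker_1 0.59 [390. 262.  26.  32.] col [160.5  89.  193.5] med [ 0.257 -0.406  0.047] ztop 0.071 rect [ 255. -414.   35.   30.   42.]
breaker_1 0.57 [302. 228.  33.  21.] col [ 92. 218. 119.] med [ 0.35  -0.161  0.054] ztop 0.07 rect [ 351. -163.   42.   29.   72.]
gland_1 0.69 [317. 198.  14.  15.] col [184. 173.  79.] med [ 0.445 -0.207  0.031] ztop 0.039 rect [ 447. -210.   18.   20.   87.]
contactor 0.66 [266. 187.  27.  25.] col [84.  82.5 84. ] med [ 0.464 -0.058  0.077] ztop 0.08 rect [467. -59.  50.  45.  70.]
tray_breakers 0.84 [153. 129.  62.  63.] col [185. 190. 186.] med [0.649 0.277 0.005] ztop 0.069 rect [711. 272.  47.  38.  85.]
tray_contactors 0
[... 1139 characters left out ...]
 0.027] ztop 0.038 rect [ 469. -292.   23.   21.   14.]
gland_1 0.45 [310. 132.  10.   8.] col [108.  84.  38.] med [0.375 0.329 0.026] ztop 0.037 rect [370. 334.  19.  19.  73.]
contactor 0.81 [249. 207.  39.  38.] col [69. 68. 66.] med [ 0.481 -0.068  0.05 ] ztop 0.08 rect [468. -58.  51.  48.  70.]
tray_breakers 0.68 [377. 186.  89.  62.] col [177. 178. 171.] med [0.65  0.264 0.007] ztop 0.069 rect [712. 272.  46.  36.  84.]
tray_contactors 0.55 [326. 245.  97.  83.] col [178. 178. 172.] med [ 0.67  -0.01   0.007] ztop 0.086 rect [730.   1.  53.  45.  83.]
tray_glands 0.71 [229. 313. 112. 118.] col [182. 182. 175.] med [ 0.629 -0.29   0.005] ztop 0.031 rect [ 619. -282.  171.  171.   86.]
```

```bash
python3 - <<'E'
import cv2
for c in['top','scene']:
    im=cv2.imread(f'pics/{c}1.png');
    im=im[60:340,80:450]
    cv2.imwrite(f'pics/{c}1c.png',cv2.resize(im,None,fx=2.1,fy=2.1,interpolation=cv2.INTER_CUBIC))
E
```

```text
(no output)
```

View pics/top1c.png

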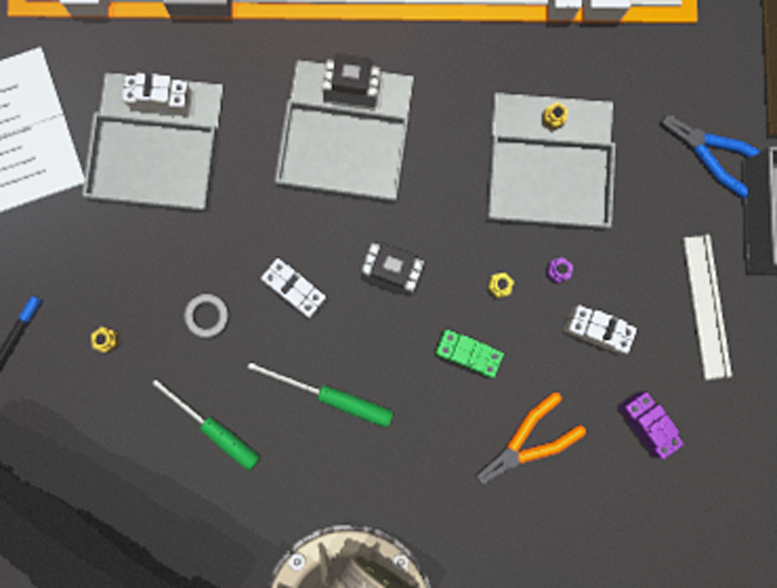

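View pics/scene1.png

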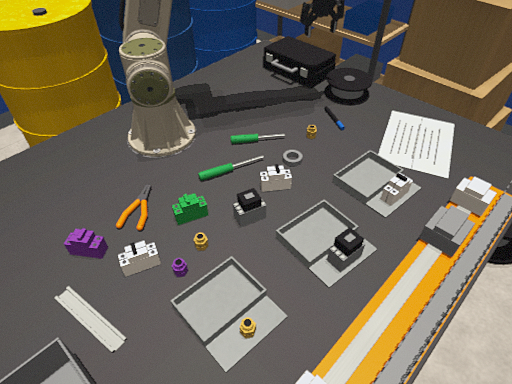

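The top crop shows the white breakers at about (293,287) and (602,329), the contactor at (393,266), and the brass glands at (104,339) and (501,285). The green and purple look-alikes are easy to tell apart, and the trays are at the top, from left to right: breakers, contactors, glands. Next I'll fit exact poses.

```bash
cat > fit.py <<'E'
from h import *
from scipy.optimize import least_squares
P=np.concatenate([np.load(c+'W.npy').reshape(-1,3) for c in['top','scene']])
P=P[np.isfinite(P).all(1)]
def near(c,r,z0,z1): return P[(np.hypot(P[:,0]-c[0],P[:,1]-c[1])<r)&(P[:,2]>z0)&(P[:,2]<z1)]
for n,c in dict(brkA=(.439,.076),brkB=(.386,-.343),cont=(.467,-.0585),glA=(.37,.334),glB=(.448,-.21)).items():
    for zz in ([(.02,.1),(.048,.1)] if n[0]!='g' else [(.012,.05)]):
        q=near(c,.06 if n[0]!='g' else .03,*zz)
        if n[0]=='g': print(n,len(q),np.round(q.min(0),3),np.round(q.max(0),3),np.round((q.min(0)+q.max(0))/2,4)); continue
        (cx,cy),(w,h),a=cv2.minAreaRect(q[:,:2].astype(np.float32)*1000)
        a=a if w>h else a+90
        print(n,len(q),np.round([cx,cy,max(w,h),min(w,h),a],1),'ztop',np.round(np.percentile(q[:,2],98),3))
def sd(p,hx,hy):
    d=np.abs(p)-[hx,hy]
    return np.hypot(*np.maximum(d,0).T)+np.minimum(d.max(1),0)
for n,c in dict(brk=(.64,.277),cont=(.65,.01),gl=(.62,-.285)).items():
    q=near(c,.14,.018,.034)[:,:2]
    best=None
    for y in(-.15,0,.15):
      for dx in(-.03,0.):
        f=lambda v:sd((q-v[:2])@np.array([[np.cos(v[2]),-np.sin(v[2])],[np.sin(v[2]),np.cos(v[2])]]),.058,.083)
        s=least_squares(f,[c[0]+dx,c[1],y],loss='soft_l1',f_scale=.002,x_scale=[.01,.01,.1])
        if best is None or s.cost<best.cost:best=s
    print('tray',n,len(q),np.round(best.x,4),'yawdeg',np.degrees(best.x[2]).round(1),'med err',np.median(abs(f(best.x))).round(4))
E
python3 fit.py
```

```text
brkA 907 [440.9  75.6  86.3  40.9  50.2] ztop 0.073
brkA 433 [441.5  77.9  72.5  38.1  51. ] ztop 0.073
brkB 1250 [ 386.  -345.    86.2   39.4   68.5] ztop 0.073
brkB 579 [ 386.5 -342.9   79.    38.9   69.7] ztop 0.074
cont 1224 [468.4 -58.   77.2  48.6  69.5] ztop 0.083
cont 942 [468.4 -58.   77.2  48.6  69.5] ztop 0.084
glA 197 [0.353 0.32  0.012] [0.386 0.353 0.043] [0.3692 0.3363 0.0279]
glB 262 [ 0.431 -0.226  0.012] [ 0.465 -0.194  0.044] [ 0.448  -0.21    0.0282]
tray brk 1112 [ 0.6193  0.2813 -0.0917] yawdeg -5.3 med err 0.0017
tray cont 1186 [ 0.6377  0.0122 -0.1339] yawdeg -7.7 med err 0.0014
tray gl 1507 [ 0.5954 -0.2818 -0.0713] yawdeg -4.1 med err 0.0012
```

>>> apply_moves --grip_force 60 --targets '[{"turn": [0, 0, -0.175], "delta_pos": [0, 0, 0], "gripper": 0.4}, {"turn": [0, 0, -0.175], "delta_pos": [0, 0, 0], "gripper": 0.4}, {"turn": [0, 0, -0.175], "delta_pos": [0, 0, 0], "gripper": 0.4}, {"turn": [0, 0, 0], "delta_pos": [-0.56, -0.76, 0], "gripper": 0.4}, {"turn": [0, 0, 0], "delta_pos": [-0.56, -0.76, 0], "gripper": 0.4}, {"turn": [0, 0, 0], "delta_pos": [-0.56, -0.76, 0], "gripper": 0.4}, {"turn": [0, 0, 0], "delta_pos": [-0.56, -0.76, 0], "gripper": 0.4}, {"turn": [0, 0, 0], "delta_pos": [-0.56, -0.76, 0], "gripper": 0.4}, {"turn": [0, 0, 0], "delta_pos": [0, 0, 0.9], "gripper": 0.4}, {"turn": [0, 0, 0], "delta_pos": [0, 0, 0.9], "gripper": 0.4}]'

```text
time_s: 1.95
tool_pos: [0.3716, 0.3368, 0.1225]
eef_rot: [0.001, 1.0, 0.001, 0.001]
contact_force: [0.6, 0.0, -0.4]
gripper_width: 0.06
```

```bash
cat > plan.py <<'E'
import sys
from h import *
from scipy.spatial.transform import Rotation as Ro
# usage: plan.py x y z psi_y_deg  -> turn first, then the shift in the turned frame
def plan(x,y,z,psi,o=None):
    o=o or get_obs(); R=Ro.from_quat(o['eef_rot']).as_matrix(); p0=np.degrees(np.arctan2(R[1,1],R[0,1]))
    a=(psi-p0+180)%360-180; s=np.radians(psi)
    d=np.array([x,y,z])-o['tool_pos']
    t=np.array([-np.sin(s)*d[0]+np.cos(s)*d[1],np.cos(s)*d[0]+np.sin(s)*d[1],-d[2]])/.05
    print('t',o['time_s'],'pos',np.round(o['tool_pos'],4),'psi',p0.round(1),'tilt',np.degrees(np.arccos(-R[2,2])).round(2),'w',round(o['gripper_width'],4),'F',np.round(o['contact_force'],1))
    print('turn share',(-a/45).round(3),'delta share',t.round(3))
if __name__=='__main__': plan(*map(float,sys.argv[1:5]))
E
python3 plan.py .3692 .3363 .019 90
```

```text
t 1.95 pos [0.3716 0.3368 0.1225] psi 89.9 tilt 0.16 w 0.06 F [ 0.6  0.  -0.4]
turn share -0.002 delta share [ 0.048 -0.009  2.069]
```

>>> apply_moves --targets '[{"delta_pos": [0.05, 0, 0.8], "turn": [0, 0, 0], "gripper": 0.4}, {"delta_pos": [0, 0, 0.8], "turn": [0, 0, 0], "gripper": 0.4}, {"delta_pos": [0, 0, 0.47], "turn": [0, 0, 0], "gripper": 0.4}, {"delta_pos": [0, 0, 0], "turn": [0, 0, 0], "gripper": 0.4}, {"delta_pos": [0, 0, 0], "turn": [0, 0, 0], "gripper": -0.6}, {"delta_pos": [0, 0, 0], "turn": [0, 0, 0], "gripper": -0.6}, {"delta_pos": [0, 0, 0], "turn": [0, 0, 0], "gripper": -0.6}, {"delta_pos": [0, 0, 0], "turn": [0, 0, 0], "gripper": -0.6}]'

```text
time_s: 2.95
tool_pos: [0.3681, 0.3373, 0.0198]
eef_rot: [-0.0, 1.0, 0.0, 0.0]
contact_force: [0.1, 0.2, -0.4]
gripper_width: 0.017
```

```bash
python3 plan.py .5927 -.3197 .12 90
```

```text
t 2.95 pos [0.3681 0.3373 0.0198] psi 90.0 tilt 0.06 w 0.017 F [ 0.1  0.2 -0.4]
turn share 0.001 delta share [ -4.492 -13.14   -2.005]
```

The fingers closed to 17 mm, so the gland isn't between them. I'll look before doing anything else.

```bash
python3 - <<'E'
from h import *
a,d=snap('wrist'); b,e=snap('scene')
cv2.imwrite('pics/w2.png',np.hstack([a[:,:,::-1],cv2.resize(b[90:186,240:368,::-1],(512,384),interpolation=cv2.INTER_CUBIC)])[:, :])
im=cv2.imread('pics/w2.png');cv2.imwrite('pics/w2.png',cv2.resize(im,(800,300)))
W=world('scene',e);
r=regions_of('gland_1','scene')
for x in r:
    q=W[x['pixels']&(e>0)];print(x['confidence'],x['extent'],np.median(q,0).round(3),q.max(0).round(3),q.min(0).round(3))
E
```

```text
0.78 [180.1, 268.9, 16.3, 18.9] [ 0.476 -0.295  0.027] [ 0.486 -0.266  0.041] [ 0.448 -0.307 -0.003]
0.6 [309.9, 133.1, 8.6, 11.4] [0.376 0.328 0.021] [0.384 0.341 0.04 ] [0.357 0.321 0.004]
```

View pics/w2.png

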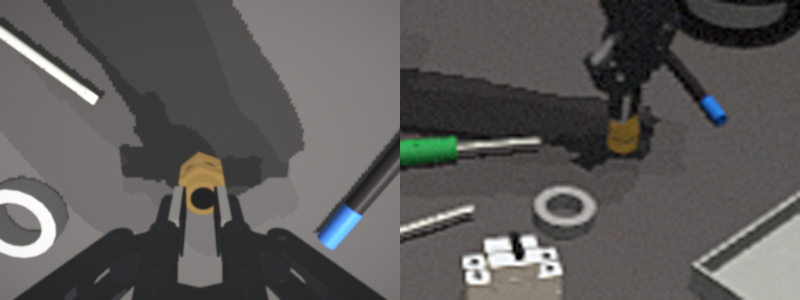

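The gland is still upright, right beside the fingertips. I'll measure it in the wrist depth image against the fingers.

```bash
python3 - <<'E'
from h import *
o=get_obs();im,d=snap('wrist');W=world('wrist',d)
m=camera_model('wrist');print('cam',-np.array(m['R']).T@m['t'],'tcp',o['tool_pos'],o['gripper_width'])
hsv=cv2.cvtColor(im,cv2.COLOR_RGB2HSV)
g=(hsv[...,0]>10)&(hsv[...,0]<32)&(hsv[...,1]>100)&(d>0)
q=W[g];print('brass',g.sum(),np.percentile(q,[2,50,98],axis=0).round(4))
# dark fingers near TCP
f=(~g)&(np.linalg.norm(W-o['tool_pos'],axis=-1)<.03)&(W[...,2]>.006)&(d>0)
q=W[f];print('fing',f.sum(),np.percentile(q,[2,50,98],axis=0).round(4))
v,u=np.nonzero(f);print(u.min(),u.max(),v.min(),v.max())
E
```

```text
cam [0.28359316 0.33668972 0.18187771] tcp [0.36808885 0.33728101 0.01966667] 0.016996152267527084
brass 2593 [[0.3507 0.3239 0.0023]
 [0.3566 0.3371 0.0281]
 [0.3772 0.3518 0.0401]]
fing 767 [[0.3563 0.3266 0.0379]
 [0.3667 0.3391 0.0396]
 [0.3758 0.3474 0.047 ]]
224 286 209 278
```

```bash
python3 - <<'E'
from h import *
im,d=snap('wrist');W=world('wrist',d)
c=im[160:384,130:390,::-1];cv2.imwrite('pics/w3.png',cv2.resize(c,None,fx=2.6,fy=2.6,interpolation=cv2.INTER_CUBIC))
for v in (200,230,250,270,300): print(v,[(u,*W[v,u].round(3)) for u in range(215,300,10)])
E
```

```text
200 [(215, np.float64(0.354), np.float64(0.313), np.float64(0.001)), (225, np.float64(0.354), np.float64(0.319), np.float64(0.001)), (235, np.float64(0.354), np.float64(0.325), np.float64(0.002)), (245, np.float64(0.354), np.float64(0.331), np.float64(0.001)), (255, np.float64(0.351), np.float64(0.337), np.float64(0.01)), (265, np.float64(0.352), np.float64(0.342), np.float64(0.005)), (275, np.float64(0.354), np.float64(0.348), np.float64(0.001)), (285, np.float64(0.354), np.float64(0.354), np.float64(0.001)), (295, np.float64(0.354), np.float64(0.36), np.float64(0.001))]
230 [(215, np.float64(0.374), np.float64(0.312), np.float64(0.001)), (225, np.float64(0.373), np.float64(0.319), np.float64(0.002)), (235, np.float64(0.36), np.float64(0.326), np.float64(0.029)), (245, np.float64(0.358), np.float64(0.332), np.float64(0.033)), (255, np.float64(0.355), np.float64(0.337), np.float64(0.038)), (265, np.float64(0.355), np.float64(0.341), np.float64(0.037)), (275, np.float64(0.358), np.float64(0.347), np.float64(0.032)), (285, np.float64(0.36), np.float64(0.352), np.float64(0.028)), (295, 
[... 1092 characters left out ...]
, np.float64(0.356), np.float64(0.348), np.float64(0.071)), (295, np.float64(0.36), np.float64(0.353), np.float64(0.064))]
300 [(215, np.float64(0.355), np.float64(0.323), np.float64(0.089)), (225, np.float64(0.356), np.float64(0.327), np.float64(0.089)), (235, np.float64(0.372), np.float64(0.328), np.float64(0.067)), (245, np.float64(0.424), np.float64(0.33), np.float64(0.001)), (255, np.float64(0.424), np.float64(0.337), np.float64(0.001)), (265, np.float64(0.424), np.float64(0.343), np.float64(0.001)), (275, np.float64(0.378), np.float64(0.345), np.float64(0.06)), (285, np.float64(0.361), np.float64(0.347), np.float64(0.083)), (295, np.float64(0.356), np.float64(0.35), np.float64(0.089))]
```

View pics/w3.png

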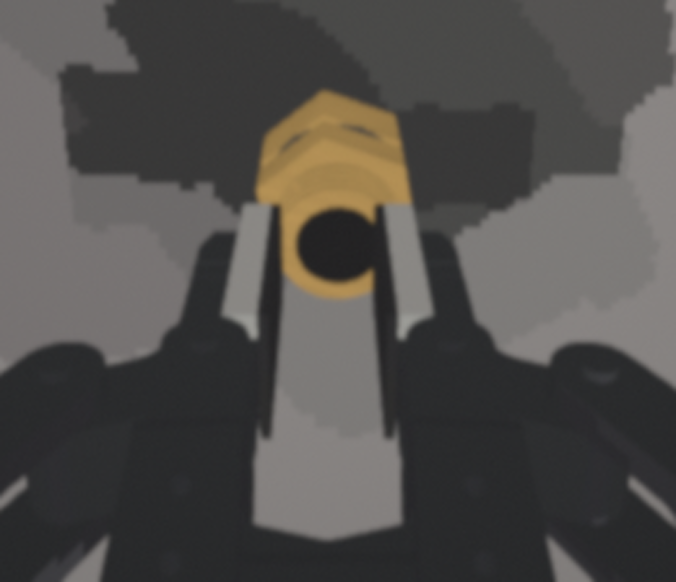

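The pads end at z≈0.04, although the reported TCP of 0.020 would put the tips at 0.003. The height doesn't match the given geometry, so I'll measure it directly: open, move down in steps, and compare.

>>> apply_moves --targets '[{"delta_pos": [0, 0, 0], "turn": [0, 0, 0], "gripper": 0.4}, {"delta_pos": [0, 0, 0], "turn": [0, 0, 0], "gripper": 0.4}, {"delta_pos": [0, 0, 0], "turn": [0, 0, 0], "gripper": 0.4}, {"delta_pos": [0, 0, 0.2], "turn": [0, 0, 0], "gripper": 0.4}, {"delta_pos": [0, 0, 0], "turn": [0, 0, 0], "gripper": 0.4}]'

```text
time_s: 3.82
tool_pos: [0.3669, 0.3364, 0.008]
eef_rot: [-0.0, 1.0, -0.001, -0.001]
contact_force: [-0.4, 0.1, 0.6]
gripper_width: 0.0598
```

```bash
cat > tips.py <<'E'
from h import *
import sys
o=get_obs();im,d=snap('wrist',sys.argv[1]);W=world('wrist',d);p=o['tool_pos']
print(o['time_s'],p,o['gripper_width'],o['contact_force'])
# pads: points near TCP xy (side face toward the camera), not brass, above table
hsv=cv2.cvtColor(im,cv2.COLOR_RGB2HSV);br=(hsv[...,1]>90)
D=W-p
f=(~br)&(abs(D[...,0])<.016)&(abs(D[...,1])<.045)&(W[...,2]>.006)&(d>0)
for s,n in((-1,'-y'),(1,'+y')):
    q=W[f&(s*D[...,1]>0)];print(n,len(q),'min z',np.percentile(q[:,2],[0,1,5]).round(4),'x',np.percentile(q[:,0],[1,99]).round(4),'y',np.percentile(q[q[:,2]<q[:,2].min()+.01][:,1],[1,99]).round(4))
E
python3 tips.py w4.png; cd pics; python3 -c "
import cv2;i=cv2.imread('w4.png');cv2.imwrite('w4c.png',cv2.resize(i[150:384,100:420],None,fx=1.5,fy=1.5))"
```

```text
3.825 [0.36688694 0.33644524 0.00804827] 0.059818942494797925 [-0.44913666  0.1406054   0.64548941]
-y 6363 min z [0.0165 0.0364 0.04  ] x [0.351  0.3761] y [0.3299 0.3304]
+y 6687 min z [0.0165 0.036  0.0396] x [0.3511 0.3761] y [0.3431 0.3445]
```

View pics/w4c.png

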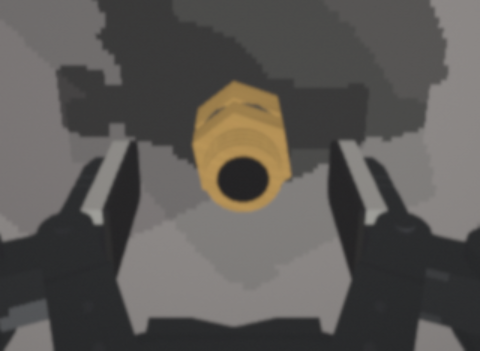

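At 60 mm open the tips are at z≈0.036, and they should be at about -0.003. So the reported TCP z reads about 37 mm low, while x and y agree. I'll treat that as an empirical offset, descend another 24 mm and grip.

>>> apply_moves --targets '[{"delta_pos": [0, 0, 0.24], "turn": [0, 0, 0], "gripper": 0.4}, {"delta_pos": [0, 0, 0.24], "turn": [0, 0, 0], "gripper": 0.4}, {"delta_pos": [0, 0, 0], "turn": [0, 0, 0], "gripper": 0.4}, {"delta_pos": [0, 0, 0], "turn": [0, 0, 0], "gripper": -0.7}, {"delta_pos": [0, 0, 0], "turn": [0, 0, 0], "gripper": -0.7}, {"delta_pos": [0, 0, 0], "turn": [0, 0, 0], "gripper": -0.7}, {"delta_pos": [0, 0, 0], "turn": [0, 0, 0], "gripper": -0.7}]'

```text
time_s: 4.75
tool_pos: [0.3682, 0.3374, -0.0143]
eef_rot: [-0.0, 1.0, 0.0, 0.0]
contact_force: [-0.9, 0.3, 3.4]
gripper_width: 0.0291
```

```bash
python3 tips.py w5.png; python3 - <<'E'
from h import *
o=get_obs();m=camera_model('wrist');print(-np.array(m['R']).T@m['t']-o['tool_pos'])
i=cv2.imread('pics/w5.png');cv2.imwrite('pics/w5c.png',cv2.resize(i[150:384,100:420],None,fx=1.5,fy=1.5))
E
```

```text
4.75 [ 0.36821409  0.33738544 -0.01426056] 0.029069057743276363 [-0.85153417  0.28846614  3.41741073]
-y 9633 min z [0.0095 0.0144 0.0254] x [0.3538 0.3785] y [0.3091 0.3281]
+y 9957 min z [0.0065 0.0142 0.0248] x [0.3537 0.3782] y [0.3434 0.364 ]
[-0.08451942 -0.00060198  0.16220753]
```

View pics/w5c.png

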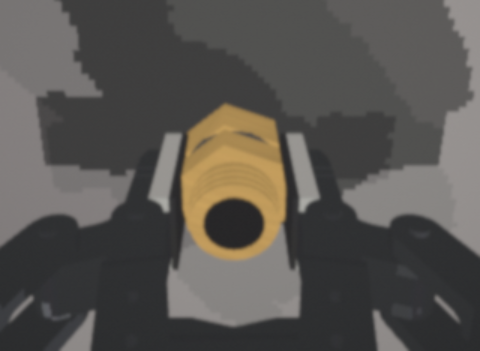

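Gripped now, at 29 mm wide. Lift and carry it to the gland tray.

>>> apply_moves --targets '[{"delta_pos": [0, 0, -0.5], "turn": [0, 0, 0], "gripper": -0.7}, {"delta_pos": [0, 0, -0.9], "turn": [0, 0, 0], "gripper": -0.7}, {"delta_pos": [0, 0, -0.9], "turn": [0, 0, 0], "gripper": -0.7}, {"delta_pos": [0, 0, -0.7], "turn": [0, 0, 0], "gripper": -0.7}, {"delta_pos": [-0.2, -0.6, 0], "turn": [0, 0, 0], "gripper": -0.7}, {"delta_pos": [-0.32, -0.95, 0], "turn": [0, 0, 0], "gripper": -0.7}, {"delta_pos": [-0.32, -0.95, 0], "turn": [0, 0, 0], "gripper": -0.7}, {"delta_pos": [-0.32, -0.95, 0], "turn": [0, 0, 0], "gripper": -0.7}, {"delta_pos": [-0.32, -0.95, 0], "turn": [0, 0, 0], "gripper": -0.7}, {"delta_pos": [-0.32, -0.95, 0], "turn": [0, 0, 0], "gripper": -0.7}]'

```text
time_s: 6.05
tool_pos: [0.458, 0.068, 0.1349]
eef_rot: [-0.0, 1.0, 0.0, -0.0]
contact_force: [0.4, -0.4, -2.0]
gripper_width: 0.0289
```

```bash
python3 plan.py .5927 -.3197 .136 90
```

```text
t 6.05 pos [0.458  0.068  0.1349] psi 90.0 tilt 0.01 w 0.0289 F [ 0.4 -0.4 -2. ]
turn share 0.001 delta share [-2.695 -7.754 -0.021]
```

>>> apply_moves --targets '[{"delta_pos": [-0.3, -0.86, 0], "turn": [0, 0, 0], "gripper": -0.7}, {"delta_pos": [-0.3, -0.86, 0], "turn": [0, 0, 0], "gripper": -0.7}, {"delta_pos": [-0.3, -0.86, 0], "turn": [0, 0, 0], "gripper": -0.7}, {"delta_pos": [-0.3, -0.86, 0], "turn": [0, 0, 0], "gripper": -0.7}, {"delta_pos": [-0.3, -0.86, 0], "turn": [0, 0, 0], "gripper": -0.7}, {"delta_pos": [-0.3, -0.86, 0], "turn": [0, 0, 0], "gripper": -0.7}, {"delta_pos": [-0.3, -0.86, 0], "turn": [0, 0, 0], "gripper": -0.7}, {"delta_pos": [-0.3, -0.86, 0], "turn": [0, 0, 0], "gripper": -0.7}, {"delta_pos": [-0.3, -0.86, 0], "turn": [0, 0, 0], "gripper": -0.7}, {"delta_pos": [0, 0, 0], "turn": [0, 0, 0], "gripper": -0.7}]'

```text
time_s: 7.3
tool_pos: [0.5932, -0.3206, 0.1335]
eef_rot: [0.001, 1.0, -0.0, -0.0]
contact_force: [0.4, 0.6, -1.6]
gripper_width: 0.0292
```

```bash
cat > wr.py <<'E'
from h import *
import sys
# wrist view: height of the ground seen, camera-minus-TCP, foot of held thing by colour
o=get_obs();im,d=snap('wrist',sys.argv[1]);m=camera_model('wrist');W=world('wrist',d)
print(o['tool_pos'].round(4) if hasattr(o['tool_pos'],'round') else o['tool_pos'],'cam-tcp',(-np.array(m['R']).T@m['t']-o['tool_pos']).round(4))
z=W[...,2][d>0];h,e=np.histogram(z,np.arange(-.06,.1,.002));k=np.argsort(h)[::-1][:5];print('z modes',[(round(e[i]+.001,3),int(h[i])) for i in k])
b=cv2.cvtColor(im,cv2.COLOR_RGB2HSV);g=(b[...,0]>10)&(b[...,0]<32)&(b[...,1]>100)&(d>0)
n,l,s,c=cv2.connectedComponentsWithStats(g.astype(np.uint8))
for i in range(1,n):
    if s[i,4]>60: q=W[l==i];print('brass',s[i,4],c[i].round(),np.percentile(q,[1,50,99],axis=0).round(3).tolist())
E
python3 wr.py w6.png; python3 plan.py .5927 -.3197 -.009 90
```

```text
[ 0.5932 -0.3206  0.1335] cam-tcp [-0.0847  0.0015  0.1626]
z modes [(np.float64(0.001), 93854), (np.float64(0.005), 18533), (np.float64(0.003), 15359), (np.float64(-0.001), 10133), (np.float64(0.007), 6346)]
brass 303 [401.   4.] [[0.454, -0.218, 0.0], [0.459, -0.212, 0.015], [0.462, -0.187, 0.029]]
brass 4791 [255. 267.] [[0.575, -0.333, 0.151], [0.582, -0.319, 0.176], [0.603, -0.304, 0.188]]
brass 542 [  5. 363.] [[0.773, -0.599, 0.001], [0.816, -0.598, 0.008], [0.842, -0.596, 0.021]]
brass 249 [501. 377.] [[0.58, -0.261, 0.004], [0.835, -0.037, 0.007], [0.848, -0.025, 0.234]]
brass 223 [152. 378.] [[0.575, -0.451, 0.004], [0.839, -0.436, 0.006], [0.848, -0.34, 0.239]]
brass 238 [359. 378.] [[0.575, -0.297, 0.004], [0.838, -0.202, 0.007], [0.848, -0.186, 0.238]]
t 7.35 pos [ 0.5926 -0.3185  0.1336] psi 89.9 tilt 0.11 w 0.0291 F [-0.8  0.7 -1.5]
turn share -0.002 delta share [-1.000e-03 -2.400e-02  2.853e+00]
```

The gland is held level, with its foot at z 0.150 as expected, and the offset holds here too. Lower to about 1 mm above the tray floor and release.

>>> apply_moves --targets '[{"delta_pos": [0, 0, 0.8], "turn": [0, 0, 0], "gripper": -0.7}, {"delta_pos": [0, 0, 0.9], "turn": [0, 0, 0], "gripper": -0.7}, {"delta_pos": [0, 0, 0.8], "turn": [0, 0, 0], "gripper": -0.7}, {"delta_pos": [0, 0, 0.33], "turn": [0, 0, 0], "gripper": -0.7}, {"delta_pos": [0, 0, 0], "turn": [0, 0, 0], "gripper": -0.7}, {"delta_pos": [0, 0, 0], "turn": [0, 0, 0], "gripper": -0.7}]'

```text
time_s: 8.1
tool_pos: [0.5943, -0.3178, -0.0044]
eef_rot: [-0.0, 1.0, -0.001, 0.001]
contact_force: [0.0, -0.3, -1.3]
gripper_width: 0.0288
```

>>> apply_moves --targets '[{"delta_pos": [0, 0, 0], "turn": [0, 0, 0], "gripper": 0.2}, {"delta_pos": [0, 0, 0], "turn": [0, 0, 0], "gripper": 0.2}, {"delta_pos": [0, 0, 0], "turn": [0, 0, 0], "gripper": 0.2}, {"delta_pos": [0, 0, -0.8], "turn": [0, 0, 0], "gripper": 0.2}, {"delta_pos": [0, 0, -0.9], "turn": [0, 0, 0], "gripper": 0.2}, {"delta_pos": [0, 0, -0.8], "turn": [0, 0, 0], "gripper": 0.2}]'

```text
time_s: 8.85
tool_pos: [0.5932, -0.3175, 0.1204]
eef_rot: [-0.0, 1.0, -0.0, 0.0]
contact_force: [0.4, 0.9, 0.6]
gripper_width: 0.0513
```

```bash
python3 plan.py .448 -.210 .1 90;python3 wr.py w7.png;
```

```text
t 8.85 pos [ 0.5932 -0.3175  0.1204] psi 90.0 tilt 0.04 w 0.0513 F [0.4 0.9 0.6]
turn share 0.001 delta share [2.904 2.15  0.408]
[ 0.5932 -0.3175  0.1204] cam-tcp [-0.0832 -0.0012  0.1681]
z modes [(np.float64(0.007), 68383), (np.float64(0.009), 34130), (np.float64(0.011), 19329), (np.float64(0.005), 15803), (np.float64(0.013), 6702)]
brass 188 [402.   3.] [[0.461, -0.221, 0.005], [0.464, -0.216, 0.015], [0.466, -0.197, 0.033]]
brass 1078 [255. 178.] [[0.58, -0.335, 0.017], [0.588, -0.32, 0.042], [0.606, -0.307, 0.051]]
brass 1264 [289. 280.] [[0.673, -0.304, 0.007], [0.68, -0.291, 0.041], [0.737, -0.275, 0.053]]
```

>>> apply_moves --targets '[{"delta_pos": [0.73, 0.54, 0], "turn": [0, 0, 0], "gripper": 0.3}, {"delta_pos": [0.73, 0.54, 0], "turn": [0, 0, 0], "gripper": 0.3}, {"delta_pos": [0.73, 0.54, 0], "turn": [0, 0, 0], "gripper": 0.3}, {"delta_pos": [0.73, 0.54, 0], "turn": [0, 0, 0], "gripper": 0.3}, {"delta_pos": [0, 0, 0.9], "turn": [0, 0, 0], "gripper": 0.3}, {"delta_pos": [0, 0, 0], "turn": [0, 0, 0], "gripper": 0.3}, {"delta_pos": [0, 0, 0], "turn": [0, 0, 0], "gripper": 0.3}]'

```text
time_s: 9.78
tool_pos: [0.4478, -0.21, 0.0746]
eef_rot: [-0.0, 1.0, -0.0, 0.0]
contact_force: [0.3, -0.1, 0.4]
gripper_width: 0.0557
```

```bash
python3 plan.py .448 -.210 -.016 90;python3 wr.py w8.png;
```

```text
t 9.775 pos [ 0.4478 -0.21    0.0746] psi 90.0 tilt 0.05 w 0.0557 F [ 0.3 -0.1  0.4]
turn share 0.001 delta share [-0.004 -0.     1.812]
[ 0.4478 -0.21    0.0746] cam-tcp [-0.0841 -0.0007  0.1625]
z modes [(np.float64(0.001), 100731), (np.float64(0.003), 15418), (np.float64(0.063), 7325), (np.float64(0.045), 4973), (np.float64(0.005), 4197)]
brass 1745 [259. 195.] [[0.431, -0.224, 0.001], [0.439, -0.209, 0.029], [0.458, -0.193, 0.041]]
brass 486 [128. 373.] [[0.43, -0.32, 0.031], [0.585, -0.31, 0.04], [0.602, -0.238, 0.179]]
```

>>> apply_moves --targets '[{"delta_pos": [0, 0.03, 0.7], "turn": [0, 0, 0], "gripper": 0.3}, {"delta_pos": [0, 0, 0.7], "turn": [0, 0, 0], "gripper": 0.3}, {"delta_pos": [0, 0, 0.4], "turn": [0, 0, 0], "gripper": 0.3}, {"delta_pos": [0, 0, 0], "turn": [0, 0, 0], "gripper": 0.3}, {"delta_pos": [0, 0, 0], "turn": [0, 0, 0], "gripper": -0.7}, {"delta_pos": [0, 0, 0], "turn": [0, 0, 0], "gripper": -0.7}, {"delta_pos": [0, 0, 0], "turn": [0, 0, 0], "gripper": -0.7}]'

```text
time_s: 10.7
tool_pos: [0.4486, -0.2089, -0.0146]
eef_rot: [-0.0, 1.0, -0.001, 0.002]
contact_force: [-0.1, 0.5, 6.5]
gripper_width: 0.0292
```

>>> apply_moves --targets '[{"delta_pos": [0, 0, 0], "turn": [0, 0, 0], "gripper": -0.7}, {"delta_pos": [0, 0, -0.5], "turn": [0, 0, 0], "gripper": -0.7}, {"delta_pos": [0, 0, -0.9], "turn": [0, 0, 0], "gripper": -0.7}, {"delta_pos": [0, 0, -0.9], "turn": [0, 0, 0], "gripper": -0.7}, {"delta_pos": [0, 0, 0], "turn": [0, 0, 0], "gripper": -0.7}, {"delta_pos": [0, 0, 0], "turn": [0, 0, 0], "gripper": -0.7}]'

```text
time_s: 11.45
tool_pos: [0.4469, -0.2078, 0.0986]
eef_rot: [-0.0, 1.0, -0.0, 0.0]
contact_force: [-0.5, 0.1, -0.6]
gripper_width: 0.0292
```

```bash
python3 plan.py .5981 -.2439 .099 90;python3 wr.py w9.png;
```

```text
t 11.45 pos [ 0.4469 -0.2078  0.0986] psi 90.0 tilt 0.01 w 0.0292 F [-0.5  0.1 -0.6]
turn share 0.001 delta share [-3.025 -0.723 -0.009]
[ 0.4469 -0.2078  0.0986] cam-tcp [-0.0847 -0.0003  0.1616]
z modes [(np.float64(0.001), 66180), (np.float64(-0.001), 49868), (np.float64(0.063), 4929), (np.float64(0.003), 4825), (np.float64(0.045), 3832)]
brass 4712 [256. 265.] [[0.428, -0.222, 0.116], [0.435, -0.208, 0.141], [0.455, -0.193, 0.152]]
brass 72 [116. 353.] [[0.438, -0.328, 0.038], [0.455, -0.256, 0.169], [0.588, -0.248, 0.185]]
```

>>> apply_moves --targets '[{"delta_pos": [-0.76, -0.18, 0], "turn": [0, 0, 0], "gripper": -0.7}, {"delta_pos": [-0.76, -0.18, 0], "turn": [0, 0, 0], "gripper": -0.7}, {"delta_pos": [-0.76, -0.18, 0], "turn": [0, 0, 0], "gripper": -0.7}, {"delta_pos": [-0.76, -0.18, 0], "turn": [0, 0, 0], "gripper": -0.7}, {"delta_pos": [0, 0, 0.7], "turn": [0, 0, 0], "gripper": -0.7}, {"delta_pos": [0, 0, 0.8], "turn": [0, 0, 0], "gripper": -0.7}, {"delta_pos": [0, 0, 0.66], "turn": [0, 0, 0], "gripper": -0.7}, {"delta_pos": [0, 0, 0], "turn": [0, 0, 0], "gripper": -0.7}, {"delta_pos": [0, 0, 0], "turn": [0, 0, 0], "gripper": -0.7}]'

```text
time_s: 12.62
tool_pos: [0.5978, -0.2431, -0.0112]
eef_rot: [-0.0, 1.0, 0.001, -0.001]
contact_force: [0.3, -0.2, -1.4]
gripper_width: 0.0291
```

>>> apply_moves --targets '[{"delta_pos": [0, 0, 0], "turn": [0, 0, 0], "gripper": 0.2}, {"delta_pos": [0, 0, 0], "turn": [0, 0, 0], "gripper": 0.2}, {"delta_pos": [0, 0, 0], "turn": [0, 0, 0], "gripper": 0.2}, {"delta_pos": [0, 0, -0.8], "turn": [0, 0, 0], "gripper": 0.2}, {"delta_pos": [0, 0, -0.9], "turn": [0, 0, 0], "gripper": 0.2}, {"delta_pos": [0, 0, -0.9], "turn": [0, 0, 0], "gripper": 0.2}, {"delta_pos": [0, 0, 0], "turn": [0, 0, 0], "gripper": 1}, {"delta_pos": [0, 0, 0], "turn": [0, 0, 0], "gripper": 1}]'

```text
time_s: 13.62
tool_pos: [0.599, -0.2438, 0.1206]
eef_rot: [-0.0, 1.0, -0.0, 0.0]
contact_force: [0.2, 0.6, -0.1]
gripper_width: 0.0844
```

```bash
python3 wr.py w10.png; echo brkB; python3 plan.py .3865 -.343 .13 159; python3 plan.py .3865 -.343 .13 -21; echo cont; python3 plan.py .4684 -.058 .13 159.5
```

```text
[ 0.599  -0.2438  0.1206] cam-tcp [-0.0847 -0.0003  0.1615]
z modes [(np.float64(-0.001), 60327), (np.float64(0.001), 49098), (np.float64(0.005), 17057), (np.float64(0.003), 13989), (np.float64(0.029), 3422)]
brass 1253 [166. 173.] [[0.576, -0.331, 0.007], [0.586, -0.312, 0.032], [0.606, -0.302, 0.043]]
brass 1094 [257. 174.] [[0.578, -0.258, 0.01], [0.587, -0.243, 0.035], [0.605, -0.228, 0.043]]
brass 1274 [207. 274.] [[0.669, -0.301, -0.001], [0.677, -0.285, 0.033], [0.732, -0.272, 0.045]]
brkB
t 13.675 pos [ 0.5984 -0.2434  0.1197] psi 90.0 tilt 0.09 w 0.0853 F [-1.  -0.7  0.7]
turn share -1.533 delta share [ 3.378  3.243 -0.206]
t 13.675 pos [ 0.5984 -0.2434  0.1197] psi 90.0 tilt 0.09 w 0.0853 F [-1.  -0.7  0.7]
turn share 2.467 delta share [-3.378 -3.243 -0.206]
cont
t 13.675 pos [ 0.5984 -0.2434  0.1197] psi 90.0 tilt 0.09 w 0.0853 F [-1.  -0.7  0.7]
turn share -1.544 delta share [-2.563  3.735 -0.206]
```

Both glands stand in the tray with their tops at 0.043. Next is breaker B: turn, then approach.

>>> apply_moves --targets '[{"delta_pos": [0, 0, 0], "turn": [0, 0, -0.19], "gripper": 1}, {"delta_pos": [0, 0, 0], "turn": [0, 0, -0.19], "gripper": 1}, {"delta_pos": [0, 0, 0], "turn": [0, 0, -0.19], "gripper": 1}, {"delta_pos": [0, 0, 0], "turn": [0, 0, -0.19], "gripper": 1}, {"delta_pos": [0, 0, 0], "turn": [0, 0, -0.19], "gripper": 1}, {"delta_pos": [0, 0, 0], "turn": [0, 0, -0.19], "gripper": 1}, {"delta_pos": [0, 0, 0], "turn": [0, 0, -0.19], "gripper": 1}, {"delta_pos": [0, 0, 0], "turn": [0, 0, -0.2], "gripper": 1}, {"delta_pos": [0.68, 0.65, 0], "turn": [0, 0, 0], "gripper": 1}, {"delta_pos": [0.68, 0.65, 0], "turn": [0, 0, 0], "gripper": 1}]'

```text
time_s: 14.92
tool_pos: [0.5122, -0.2832, 0.1185]
eef_rot: [-0.566, 0.824, 0.002, -0.001]
contact_force: [-0.1, -0.1, 0.7]
gripper_width: 0.0857
```

>>> apply_moves --targets '[{"delta_pos": [0.68, 0.65, 0], "turn": [0, 0, 0], "gripper": 1}, {"delta_pos": [0.68, 0.65, 0], "turn": [0, 0, 0], "gripper": 1}, {"delta_pos": [0.68, 0.65, 0], "turn": [0, 0, 0], "gripper": 1}, {"delta_pos": [0, 0, 0], "turn": [0, 0, 0], "gripper": 1}, {"delta_pos": [0, 0, 0], "turn": [0, 0, 0], "gripper": 1}]'

```text
time_s: 15.55
tool_pos: [0.386, -0.3434, 0.1198]
eef_rot: [-0.565, 0.825, 0.001, 0.0]
contact_force: [0.7, 0.5, -0.5]
gripper_width: 0.0857
```

```bash
cat > obj.py <<'E'
from h import *
import sys
# obj.py cx cy zmin zmax radius : rect fit of wrist depth points (nose of the part)
cx,cy,z0,z1,r=map(float,sys.argv[1:6])
im,d=snap('wrist',sys.argv[6]);W=world('wrist',d)
p=(np.hypot(W[...,0]-cx,W[...,1]-cy)<r)&(W[...,2]>z0)&(W[...,2]<z1)&(d>0)
n,l,s,c=cv2.connectedComponentsWithStats(p.astype(np.uint8));k=1+np.argmax(s[1:,4])
q=W[l==k];(a,b),(w,h),t=cv2.minAreaRect(q[:,:2].astype(np.float32)*1000)
print(len(q),np.round([a,b,max(w,h),min(w,h),t if w>h else t+90],1),'z',np.percentile(q[:,2],[2,50,98]).round(3))
E
python3 obj.py .3865 -.343 .055 .08 .06 w11.png; python3 plan.py .3865 -.343 .016 159
```

```text
3209 [ 385.2 -344.5   46.4   36.    68.3] z [0.059 0.063 0.074]
t 15.6 pos [ 0.3866 -0.3433  0.1199] psi 158.9 tilt 0.07 w 0.0853 F [-0.5 -0.  -0.5]
turn share -0.002 delta share [-0.005  0.004  2.079]
```

>>> apply_moves --targets '[{"delta_pos": [0, 0, 0.7], "turn": [0, 0, 0], "gripper": 1}, {"delta_pos": [0, 0, 0.8], "turn": [0, 0, 0], "gripper": 1}, {"delta_pos": [0, 0, 0.57], "turn": [0, 0, 0], "gripper": 1}, {"delta_pos": [0, 0, 0], "turn": [0, 0, 0], "gripper": 1}, {"delta_pos": [0, 0, 0], "turn": [0, 0, 0], "gripper": -0.5}, {"delta_pos": [0, 0, 0], "turn": [0, 0, 0], "gripper": -0.5}, {"delta_pos": [0, 0, 0], "turn": [0, 0, 0], "gripper": -0.5}, {"delta_pos": [0, 0, 0], "turn": [0, 0, 0], "gripper": -0.5}, {"delta_pos": [0, 0, 0], "turn": [0, 0, 0], "gripper": -0.5}]'

```text
time_s: 16.73
tool_pos: [0.3868, -0.3445, 0.0185]
eef_rot: [-0.565, 0.825, -0.001, 0.0]
contact_force: [-0.9, 0.8, 4.9]
gripper_width: 0.0348
```

```bash
python3 plan.py .3865 -.343 .15 159
```

```text
t 16.725 pos [ 0.3868 -0.3445  0.0185] psi 158.9 tilt 0.12 w 0.0348 F [-0.9  0.8  4.9]
turn share -0.003 delta share [-0.027  0.016 -2.629]
```

>>> apply_moves --targets '[{"delta_pos": [0, 0, -0.5], "turn": [0, 0, 0], "gripper": -0.5}, {"delta_pos": [0, 0, -0.8], "turn": [0, 0, 0], "gripper": -0.5}, {"delta_pos": [0, 0, -0.9], "turn": [0, 0, 0], "gripper": -0.5}, {"delta_pos": [0, 0, -0.7], "turn": [0, 0, 0], "gripper": -0.5}, {"delta_pos": [0, 0, 0], "turn": [0, 0, 0.2], "gripper": -0.5}, {"delta_pos": [0, 0, 0], "turn": [0, 0, 0.2], "gripper": -0.5}, {"delta_pos": [0, 0, 0], "turn": [0, 0, 0.2], "gripper": -0.5}, {"delta_pos": [0, 0, 0], "turn": [0, 0, 0.2], "gripper": -0.5}, {"delta_pos": [0, 0, 0], "turn": [0, 0, 0.2], "gripper": -0.5}, {"delta_pos": [0, 0, 0], "turn": [0, 0, 0.2], "gripper": -0.5}]'

```text
time_s: 17.98
tool_pos: [0.386, -0.3437, 0.1621]
eef_rot: [-0.127, 0.992, 0.0, -0.0]
contact_force: [0.5, 0.8, -3.0]
gripper_width: 0.0353
```

>>> apply_moves --targets '[{"delta_pos": [0, 0, 0], "turn": [0, 0, 0.2], "gripper": -0.5}, {"delta_pos": [0, 0, 0], "turn": [0, 0, 0.2], "gripper": -0.5}, {"delta_pos": [0, 0, 0], "turn": [0, 0, 0.05], "gripper": -0.5}, {"delta_pos": [0, 0, 0], "turn": [0, 0, 0], "gripper": -0.5}]'

```text
time_s: 18.48
tool_pos: [0.386, -0.3437, 0.1621]
eef_rot: [0.047, 0.999, 0.0, -0.0]
contact_force: [0.6, -0.3, -2.3]
gripper_width: 0.0352
```

```bash
python3 plan.py .6156 .2415 .16 84.7
```

```text
t 18.475 pos [ 0.386  -0.3437  0.1621] psi 84.6 tilt 0.02 w 0.0352 F [ 0.6 -0.3 -2.3]
turn share -0.001 delta share [-3.491 12.078  0.043]
```

>>> apply_moves --targets '[{"delta_pos": [-0.25, 0.86, 0], "turn": [0, 0, 0], "gripper": -0.5}, {"delta_pos": [-0.25, 0.86, 0], "turn": [0, 0, 0], "gripper": -0.5}, {"delta_pos": [-0.25, 0.86, 0], "turn": [0, 0, 0], "gripper": -0.5}, {"delta_pos": [-0.25, 0.86, 0], "turn": [0, 0, 0], "gripper": -0.5}, {"delta_pos": [-0.25, 0.86, 0], "turn": [0, 0, 0], "gripper": -0.5}, {"delta_pos": [-0.25, 0.86, 0], "turn": [0, 0, 0], "gripper": -0.5}, {"delta_pos": [-0.25, 0.86, 0], "turn": [0, 0, 0], "gripper": -0.5}, {"delta_pos": [-0.25, 0.86, 0], "turn": [0, 0, 0], "gripper": -0.5}, {"delta_pos": [-0.25, 0.86, 0], "turn": [0, 0, 0], "gripper": -0.5}, {"delta_pos": [-0.25, 0.86, 0], "turn": [0, 0, 0], "gripper": -0.5}]'

```text
time_s: 19.73
tool_pos: [0.5513, 0.074, 0.1623]
eef_rot: [0.046, 0.999, -0.0, 0.0]
contact_force: [1.2, -0.0, -1.9]
gripper_width: 0.0349
```

>>> apply_moves --targets '[{"delta_pos": [-0.25, 0.86, 0], "turn": [0, 0, 0], "gripper": -0.5}, {"delta_pos": [-0.25, 0.86, 0], "turn": [0, 0, 0], "gripper": -0.5}, {"delta_pos": [-0.25, 0.86, 0], "turn": [0, 0, 0], "gripper": -0.5}, {"delta_pos": [-0.24, 0.88, 0], "turn": [0, 0, 0], "gripper": -0.5}, {"delta_pos": [0, 0, 0], "turn": [0, 0, 0], "gripper": -0.5}, {"delta_pos": [0, 0, 0], "turn": [0, 0, 0], "gripper": -0.5}]'

```text
time_s: 20.48
tool_pos: [0.6159, 0.2399, 0.1616]
eef_rot: [0.046, 0.999, -0.0, -0.001]
contact_force: [0.3, -0.4, -3.4]
gripper_width: 0.0352
```

```bash
python3 plan.py .6156 .2415 .0225 84.7; python3 obj.py .6156 .2415 .14 .25 .06 w12.png
```

```text
t 20.475 pos [0.6159 0.2399 0.1616] psi 84.7 tilt 0.08 w 0.0352 F [ 0.3 -0.4 -3.4]
turn share -0.0 delta share [0.008 0.031 2.783]
32385 [612.  239.3  92.1  89.4  40.9] z [0.166 0.216 0.249]
```

>>> apply_moves --targets '[{"delta_pos": [0, 0.03, 0.8], "turn": [0, 0, 0], "gripper": -0.5}, {"delta_pos": [0, 0, 0.9], "turn": [0, 0, 0], "gripper": -0.5}, {"delta_pos": [0, 0, 0.7], "turn": [0, 0, 0], "gripper": -0.5}, {"delta_pos": [0, 0, 0.36], "turn": [0, 0, 0], "gripper": -0.5}, {"delta_pos": [0, 0, 0], "turn": [0, 0, 0], "gripper": -0.5}, {"delta_pos": [0, 0, 0], "turn": [0, 0, 0], "gripper": -0.5}]'

```text
time_s: 21.28
tool_pos: [0.6175, 0.2413, 0.0255]
eef_rot: [0.047, 0.999, 0.0, 0.001]
contact_force: [0.1, 0.1, -1.8]
gripper_width: 0.0347
```

>>> apply_moves --targets '[{"delta_pos": [0, 0, 0], "turn": [0, 0, 0], "gripper": 0.3}, {"delta_pos": [0, 0, 0], "turn": [0, 0, 0], "gripper": 0.3}, {"delta_pos": [0, 0, 0], "turn": [0, 0, 0], "gripper": 0.3}, {"delta_pos": [0, 0, -0.6], "turn": [0, 0, 0], "gripper": 0.3}, {"delta_pos": [0, 0, -0.9], "turn": [0, 0, 0], "gripper": 0.3}, {"delta_pos": [0, 0, -0.9], "turn": [0, 0, 0], "gripper": 1}, {"delta_pos": [0, 0, 0], "turn": [0, 0, 0], "gripper": 1}, {"delta_pos": [0, 0, 0], "turn": [0, 0, 0], "gripper": 1}]'

```text
time_s: 22.28
tool_pos: [0.6165, 0.2417, 0.1441]
eef_rot: [0.047, 0.999, 0.0, 0.0]
contact_force: [-0.3, -0.3, -1.0]
gripper_width: 0.0852
```

```bash
python3 obj.py .6156 .2415 .058 .09 .05 w13.png; python3 plan.py .441 .0765 .14 140.5
```

```text
2718 [615.9 241.1  46.3  36.2 173.6] z [0.062 0.066 0.077]
t 22.325 pos [0.6158 0.2415 0.1431] psi 84.6 tilt 0.1 w 0.0852 F [-0.7 -0.2 -0.5]
turn share -1.241 delta share [4.77  0.599 0.063]
```

Breaker B stands in the tray: nose at 0.066 = 4 + 62 mm. Next is breaker A.

>>> apply_moves --targets '[{"delta_pos": [0, 0, 0], "turn": [0, 0, -0.21], "gripper": 1}, {"delta_pos": [0, 0, 0], "turn": [0, 0, -0.21], "gripper": 1}, {"delta_pos": [0, 0, 0], "turn": [0, 0, -0.21], "gripper": 1}, {"delta_pos": [0, 0, 0], "turn": [0, 0, -0.21], "gripper": 1}, {"delta_pos": [0, 0, 0], "turn": [0, 0, -0.2], "gripper": 1}, {"delta_pos": [0, 0, 0], "turn": [0, 0, -0.2], "gripper": 1}, {"delta_pos": [0.95, 0.12, 0], "turn": [0, 0, 0], "gripper": 1}, {"delta_pos": [0.95, 0.12, 0], "turn": [0, 0, 0], "gripper": 1}, {"delta_pos": [0.95, 0.12, 0], "turn": [0, 0, 0], "gripper": 1}, {"delta_pos": [0.95, 0.12, 0], "turn": [0, 0, 0], "gripper": 1}]'

```text
time_s: 23.58
tool_pos: [0.4746, 0.1095, 0.1425]
eef_rot: [-0.426, 0.905, 0.001, -0.001]
contact_force: [0.2, -1.0, 0.7]
gripper_width: 0.0854
```

>>> apply_moves --targets '[{"delta_pos": [0.95, 0.12, 0], "turn": [0, 0, 0], "gripper": 1}, {"delta_pos": [0, 0, 0.45], "turn": [0, 0, 0], "gripper": 1}, {"delta_pos": [0, 0, 0], "turn": [0, 0, 0], "gripper": 1}, {"delta_pos": [0, 0, 0], "turn": [0, 0, 0], "gripper": 1}]'

```text
time_s: 24.08
tool_pos: [0.442, 0.0779, 0.1214]
eef_rot: [-0.426, 0.905, 0.0, -0.0]
contact_force: [-0.2, 1.0, -0.0]
gripper_width: 0.0856
```

```bash
python3 obj.py .441 .0765 .055 .08 .06 w14.png; python3 plan.py .441 .0765 .0165 140.5
```

```text
3189 [439.2  77.8  46.5  36.   52.2] z [0.059 0.063 0.074]
t 24.125 pos [0.4425 0.0779 0.1218] psi 140.5 tilt 0.01 w 0.0853 F [ 1.2  1.  -0.1]
turn share -0.001 delta share [0.042 0.005 2.106]
```

>>> apply_moves --targets '[{"delta_pos": [0.04, 0.05, 0.7], "turn": [0, 0, 0], "gripper": 1}, {"delta_pos": [0, 0, 0.8], "turn": [0, 0, -0.04], "gripper": 1}, {"delta_pos": [0, 0, 0.6], "turn": [0, 0, 0], "gripper": 1}, {"delta_pos": [0, 0, 0], "turn": [0, 0, 0], "gripper": 1}, {"delta_pos": [0, 0, 0], "turn": [0, 0, 0], "gripper": -0.5}, {"delta_pos": [0, 0, 0], "turn": [0, 0, 0], "gripper": -0.5}, {"delta_pos": [0, 0, 0], "turn": [0, 0, 0], "gripper": -0.5}, {"delta_pos": [0, 0, 0], "turn": [0, 0, 0], "gripper": -0.5}, {"delta_pos": [0, 0, 0], "turn": [0, 0, 0], "gripper": -0.5}]'

```text
time_s: 25.25
tool_pos: [0.44, 0.0779, 0.018]
eef_rot: [-0.44, 0.898, -0.0, 0.001]
contact_force: [-0.5, 0.8, 7.2]
gripper_width: 0.0349
```

>>> apply_moves --targets '[{"delta_pos": [0, 0, -0.5], "turn": [0, 0, 0], "gripper": -0.5}, {"delta_pos": [0, 0, -0.8], "turn": [0, 0, 0], "gripper": -0.5}, {"delta_pos": [0, 0, -0.9], "turn": [0, 0, 0], "gripper": -0.5}, {"delta_pos": [0, 0, -0.8], "turn": [0, 0, 0], "gripper": -0.5}, {"delta_pos": [0, 0, 0], "turn": [0, 0, 0.21], "gripper": -0.5}, {"delta_pos": [0, 0, 0], "turn": [0, 0, 0.21], "gripper": -0.5}, {"delta_pos": [0, 0, 0], "turn": [0, 0, 0.21], "gripper": -0.5}, {"delta_pos": [0, 0, 0], "turn": [0, 0, 0.21], "gripper": -0.5}, {"delta_pos": [0, 0, 0], "turn": [0, 0, 0.21], "gripper": -0.5}, {"delta_pos": [0, 0, 0], "turn": [0, 0, 0.22], "gripper": -0.5}]'

```text
time_s: 26.5
tool_pos: [0.4386, 0.0777, 0.1669]
eef_rot: [0.046, 0.999, 0.0, 0.0]
contact_force: [-0.1, -0.5, -3.1]
gripper_width: 0.0349
```

```bash
python3 plan.py .6235 .3211 .165 84.7
```

```text
t 26.5 pos [0.4386 0.0777 0.1669] psi 84.8 tilt 0.0 w 0.0349 F [-0.1 -0.5 -3.1]
turn share 0.001 delta share [-3.232  5.189  0.038]
```

>>> apply_moves --targets '[{"delta_pos": [-0.46, 0.74, 0], "turn": [0, 0, 0], "gripper": -0.5}, {"delta_pos": [-0.46, 0.74, 0], "turn": [0, 0, 0], "gripper": -0.5}, {"delta_pos": [-0.46, 0.74, 0], "turn": [0, 0, 0], "gripper": -0.5}, {"delta_pos": [-0.46, 0.74, 0], "turn": [0, 0, 0], "gripper": -0.5}, {"delta_pos": [-0.46, 0.74, 0], "turn": [0, 0, 0], "gripper": -0.5}, {"delta_pos": [-0.46, 0.74, 0], "turn": [0, 0, 0], "gripper": -0.5}, {"delta_pos": [-0.46, 0.75, 0], "turn": [0, 0, 0], "gripper": -0.5}, {"delta_pos": [0, 0, 0], "turn": [0, 0, 0], "gripper": -0.5}, {"delta_pos": [0, 0, 0], "turn": [0, 0, 0], "gripper": -0.5}]'

```text
time_s: 27.62
tool_pos: [0.6209, 0.3221, 0.166]
eef_rot: [0.043, 0.999, -0.0, -0.001]
contact_force: [-0.2, -0.6, -1.8]
gripper_width: 0.0354
```

```bash
python3 plan.py .6235 .3211 .0225 84.7
```

```text
t 27.625 pos [0.6209 0.3221 0.166 ] psi 85.1 tilt 0.11 w 0.0354 F [-0.2 -0.6 -1.8]
turn share 0.009 delta share [-0.054 -0.016  2.871]
```

>>> apply_moves --targets '[{"delta_pos": [-0.04, 0, 0.8], "turn": [0, 0, 0], "gripper": -0.5}, {"delta_pos": [0, 0, 0.9], "turn": [0, 0, 0], "gripper": -0.5}, {"delta_pos": [0, 0, 0.8], "turn": [0, 0, 0], "gripper": -0.5}, {"delta_pos": [0, 0, 0.36], "turn": [0, 0, 0], "gripper": -0.5}, {"delta_pos": [0, 0, 0], "turn": [0, 0, 0], "gripper": -0.5}, {"delta_pos": [0, 0, 0], "turn": [0, 0, 0], "gripper": -0.5}]'

```text
time_s: 28.38
tool_pos: [0.6244, 0.3221, 0.0253]
eef_rot: [0.043, 0.999, 0.0, 0.001]
contact_force: [0.6, 0.1, -1.9]
gripper_width: 0.035
```

>>> apply_moves --targets '[{"delta_pos": [0, 0, 0], "turn": [0, 0, 0], "gripper": 0.2}, {"delta_pos": [0, 0, 0], "turn": [0, 0, 0], "gripper": 0.2}, {"delta_pos": [0, 0, 0], "turn": [0, 0, 0], "gripper": 0.2}, {"delta_pos": [0, 0, -0.6], "turn": [0, 0, 0], "gripper": 0.2}, {"delta_pos": [0, 0, -0.9], "turn": [0, 0, 0], "gripper": 0.2}, {"delta_pos": [0, 0, -0.9], "turn": [0, 0, 0], "gripper": 1}, {"delta_pos": [0, 0, -0.2], "turn": [0, 0, 0], "gripper": 1}, {"delta_pos": [0, 0, 0], "turn": [0, 0, 0], "gripper": 1}]'

```text
time_s: 29.38
tool_pos: [0.624, 0.3225, 0.1544]
eef_rot: [0.043, 0.999, 0.0, 0.001]
contact_force: [0.3, -0.2, -0.8]
gripper_width: 0.0851
```

```bash
python3 obj.py .6235 .3211 .058 .09 .05 w15.png; python3 plan.py .4684 -.058 .15 159.5
```

```text
2529 [622.9 321.4  46.8  36.  175. ] z [0.063 0.065 0.076]
t 29.425 pos [0.6233 0.3222 0.1528] psi 85.1 tilt 0.05 w 0.0854 F [-0.3 -0.4 -0.3]
turn share -1.654 delta share [8.207 0.238 0.056]
```

>>> apply_moves --targets '[{"delta_pos": [0, 0, 0], "turn": [0, 0, -0.21], "gripper": 1}, {"delta_pos": [0, 0, 0], "turn": [0, 0, -0.21], "gripper": 1}, {"delta_pos": [0, 0, 0], "turn": [0, 0, -0.21], "gripper": 1}, {"delta_pos": [0, 0, 0], "turn": [0, 0, -0.21], "gripper": 1}, {"delta_pos": [0, 0, 0], "turn": [0, 0, -0.21], "gripper": 1}, {"delta_pos": [0, 0, 0], "turn": [0, 0, -0.2], "gripper": 1}, {"delta_pos": [0, 0, 0], "turn": [0, 0, -0.2], "gripper": 1}, {"delta_pos": [0, 0, 0], "turn": [0, 0, -0.2], "gripper": 1}, {"delta_pos": [0.9, 0.03, 0], "turn": [0, 0, 0], "gripper": 1}, {"delta_pos": [0.9, 0.03, 0], "turn": [0, 0, 0], "gripper": 1}]'

```text
time_s: 30.68
tool_pos: [0.5871, 0.2382, 0.1506]
eef_rot: [-0.569, 0.822, 0.001, -0.002]
contact_force: [0.6, -0.9, -0.1]
gripper_width: 0.0856
```

>>> apply_moves --targets '[{"delta_pos": [0.92, 0.03, 0], "turn": [0, 0, 0], "gripper": 1}, {"delta_pos": [0.92, 0.03, 0], "turn": [0, 0, 0], "gripper": 1}, {"delta_pos": [0.92, 0.03, 0], "turn": [0, 0, 0], "gripper": 1}, {"delta_pos": [0.92, 0.03, 0], "turn": [0, 0, 0], "gripper": 1}, {"delta_pos": [0.92, 0.03, 0], "turn": [0, 0, 0], "gripper": 1}, {"delta_pos": [0.91, 0.02, 0], "turn": [0, 0, 0], "gripper": 1}, {"delta_pos": [0.9, 0, 0], "turn": [0, 0, 0], "gripper": 1}, {"delta_pos": [0, 0, 0.3], "turn": [0, 0, 0], "gripper": 1}, {"delta_pos": [0, 0, 0], "turn": [0, 0, 0], "gripper": 1}, {"delta_pos": [0, 0, 0], "turn": [0, 0, 0], "gripper": 1}]'

```text
time_s: 31.92
tool_pos: [0.4676, -0.0567, 0.138]
eef_rot: [-0.569, 0.822, 0.001, -0.0]
contact_force: [0.5, 0.4, 0.3]
gripper_width: 0.0855
```

```bash
python3 obj.py .4684 -.058 .065 .1 .06 w16.png; python3 plan.py .4684 -.058 .027 159.5
```

```text
4456 [467.3 -57.6  50.2  45.   70.4] z [0.069 0.081 0.083]
t 31.975 pos [ 0.468  -0.0567  0.1383] psi 159.4 tilt 0.05 w 0.0854 F [-0.1 -0.1  0.3]
turn share -0.002 delta share [ 0.02  -0.017  2.226]
```

>>> apply_moves --grip_force 80 --targets '[{"delta_pos": [0.02, 0, 0.8], "turn": [0, 0, -0.02], "gripper": 1}, {"delta_pos": [0, 0, 0.8], "turn": [0, 0, 0], "gripper": 1}, {"delta_pos": [0, 0, 0.62], "turn": [0, 0, 0], "gripper": 1}, {"delta_pos": [0, 0, 0], "turn": [0, 0, 0], "gripper": 1}, {"delta_pos": [0, 0, 0], "turn": [0, 0, 0], "gripper": -0.3}, {"delta_pos": [0, 0, 0], "turn": [0, 0, 0], "gripper": -0.3}, {"delta_pos": [0, 0, 0], "turn": [0, 0, 0], "gripper": -0.3}, {"delta_pos": [0, 0, 0], "turn": [0, 0, 0], "gripper": -0.3}, {"delta_pos": [0, 0, 0], "turn": [0, 0, 0], "gripper": -0.3}]'

```text
time_s: 33.1
tool_pos: [0.4685, -0.0587, 0.0294]
eef_rot: [-0.575, 0.818, -0.001, 0.001]
contact_force: [-1.7, 0.8, 5.8]
gripper_width: 0.0437
```

>>> apply_moves --targets '[{"delta_pos": [0, 0, -0.5], "turn": [0, 0, 0], "gripper": -0.3}, {"delta_pos": [0, 0, -0.8], "turn": [0, 0, 0], "gripper": -0.3}, {"delta_pos": [0, 0, -0.8], "turn": [0, 0, 0], "gripper": -0.3}, {"delta_pos": [0, 0, 0], "turn": [0, 0, 0.21], "gripper": -0.3}, {"delta_pos": [0, 0, 0], "turn": [0, 0, 0.21], "gripper": -0.3}, {"delta_pos": [0, 0, 0], "turn": [0, 0, 0.21], "gripper": -0.3}, {"delta_pos": [0, 0, 0], "turn": [0, 0, 0.21], "gripper": -0.3}, {"delta_pos": [0, 0, 0], "turn": [0, 0, 0.21], "gripper": -0.3}, {"delta_pos": [0, 0, 0], "turn": [0, 0, 0.21], "gripper": -0.3}, {"delta_pos": [0, 0, 0], "turn": [0, 0, 0.21], "gripper": -0.3}]'

```text
time_s: 34.35
tool_pos: [0.4674, -0.0586, 0.1331]
eef_rot: [-0.033, 0.999, 0.0, 0.0]
contact_force: [0.3, -0.3, -3.2]
gripper_width: 0.0438
```

```bash
python3 plan.py .6377 .0122 .13 82.3
```

```text
t 34.35 pos [ 0.4674 -0.0586  0.1331] psi 93.8 tilt 0.01 w 0.0438 F [ 0.3 -0.3 -3.2]
turn share 0.255 delta share [-3.186  1.86   0.061]
```

>>> apply_moves --targets '[{"delta_pos": [0, 0, 0], "turn": [0, 0, 0.13], "gripper": -0.3}, {"delta_pos": [0, 0, 0], "turn": [0, 0, 0.13], "gripper": -0.3}, {"delta_pos": [-0.64, 0.37, 0], "turn": [0, 0, 0], "gripper": -0.3}, {"delta_pos": [-0.64, 0.37, 0], "turn": [0, 0, 0], "gripper": -0.3}, {"delta_pos": [-0.64, 0.37, 0], "turn": [0, 0, 0], "gripper": -0.3}, {"delta_pos": [-0.64, 0.37, 0], "turn": [0, 0, 0], "gripper": -0.3}, {"delta_pos": [-0.64, 0.37, 0], "turn": [0, 0, 0], "gripper": -0.3}, {"delta_pos": [0, 0, 0], "turn": [0, 0, 0], "gripper": -0.3}, {"delta_pos": [0, 0, 0], "turn": [0, 0, 0], "gripper": -0.3}]'

```text
time_s: 35.48
tool_pos: [0.6375, 0.0118, 0.1323]
eef_rot: [0.066, 0.998, -0.0, -0.001]
contact_force: [0.3, 0.6, -2.9]
gripper_width: 0.0438
```

```bash
python3 plan.py .6377 .0122 .0335 82.3
```

```text
t 35.475 pos [0.6375 0.0118 0.1323] psi 82.4 tilt 0.1 w 0.0438 F [ 0.3  0.6 -2.9]
turn share 0.002 delta share [-0.003  0.008  1.977]
```

>>> apply_moves --targets '[{"delta_pos": [0, 0, 0.7], "turn": [0, 0, 0], "gripper": -0.3}, {"delta_pos": [0, 0, 0.8], "turn": [0, 0, 0], "gripper": -0.3}, {"delta_pos": [0, 0, 0.48], "turn": [0, 0, 0], "gripper": -0.3}, {"delta_pos": [0, 0, 0], "turn": [0, 0, 0], "gripper": -0.3}, {"delta_pos": [0, 0, 0], "turn": [0, 0, 0], "gripper": -0.3}]'

```text
time_s: 36.1
tool_pos: [0.6377, 0.0113, 0.0342]
eef_rot: [0.067, 0.998, -0.0, -0.0]
contact_force: [0.1, 0.2, -2.7]
gripper_width: 0.0439
```

>>> apply_moves --targets '[{"delta_pos": [0, 0, 0], "turn": [0, 0, 0], "gripper": 0.6}, {"delta_pos": [0, 0, 0], "turn": [0, 0, 0], "gripper": 0.6}, {"delta_pos": [0, 0, 0], "turn": [0, 0, 0], "gripper": 0.6}, {"delta_pos": [0, 0, -0.6], "turn": [0, 0, 0], "gripper": 0.6}, {"delta_pos": [0, 0, -0.9], "turn": [0, 0, 0], "gripper": 0.6}, {"delta_pos": [0, 0, -0.9], "turn": [0, 0, 0], "gripper": 0.6}, {"delta_pos": [0.9, 0, -0.2], "turn": [0, 0, 0], "gripper": 0.6}, {"delta_pos": [0.9, 0, 0], "turn": [0, 0, 0], "gripper": 0.6}, {"delta_pos": [0.9, 0, 0], "turn": [0, 0, 0], "gripper": 0.6}, {"delta_pos": [0, 0, 0], "turn": [0, 0, 0], "gripper": 0.6}]'

```text
time_s: 37.35
tool_pos: [0.5011, 0.0304, 0.1638]
eef_rot: [0.066, 0.998, 0.0, -0.001]
contact_force: [1.0, 0.6, 0.8]
gripper_width: 0.0684
```

```bash
python3 - <<'E'
from h import *
im,d=snap('top','top2.png');W1=world('top',d)
im2,d2=snap('scene','scene2.png');W2=world('scene',d2)
P=np.concatenate([W1[d>0],W2[d2>0]])
T=dict(brk=(.6193,.2813,-.0917),cont=(.6377,.0122,-.1339),gl=(.5954,-.2818,-.0713))
for n,k,(x,y),z0 in[('A','brk',(.623,.3214),.055),('B','brk',(.616,.2413),.055),('C','cont',(.6377,.0122),.07),('g1','gl',(.5935,-.318),.035),('g2','gl',(.598,-.243),.035)]:
    q=P[(np.hypot(P[:,0]-x,P[:,1]-y)<.032)&(P[:,2]>z0)]
    (a,b),wh,_=cv2.minAreaRect(q[:,:2].astype(np.float32));cx,cy,v=T[k];dx,dy=a-cx,b-cy
    print(n,len(q),'tray xy mm',np.round([1e3*(np.cos(v)*dx+np.sin(v)*dy),1e3*(-np.sin(v)*dx+np.cos(v)*dy)]),np.round(np.array(wh)*1e3),'ztop',np.percentile(q[:,2],[20,98]).round(3))
o=get_obs();print(o['time_s'],o['gripper_width'],o['contact_force'])
a=cv2.resize(im[100:260,100:420],(640,320));b=cv2.resize(im2[130:330,100:500],(640,280))
cv2.imwrite('pics/end.png',np.vstack([a,b])[:,:,::-1])
E
```

```text
A 409 tray xy mm [ 3. 39.] [40. 51.] ztop [0.063 0.078]
B 426 tray xy mm [  3. -42.] [40. 49.] ztop [0.062 0.078]
C 367 tray xy mm [ 3. -2.] [48. 50.] ztop [0.082 0.087]
g1 177 tray xy mm [  2. -37.] [25. 25.] ztop [0.04  0.046]
g2 159 tray xy mm [-2. 38.] [23. 25.] ztop [0.04  0.046]
37.45 0.06819061278353745 [ 0.78540928  0.70926866 -0.64409271]
```

View pics/end.png

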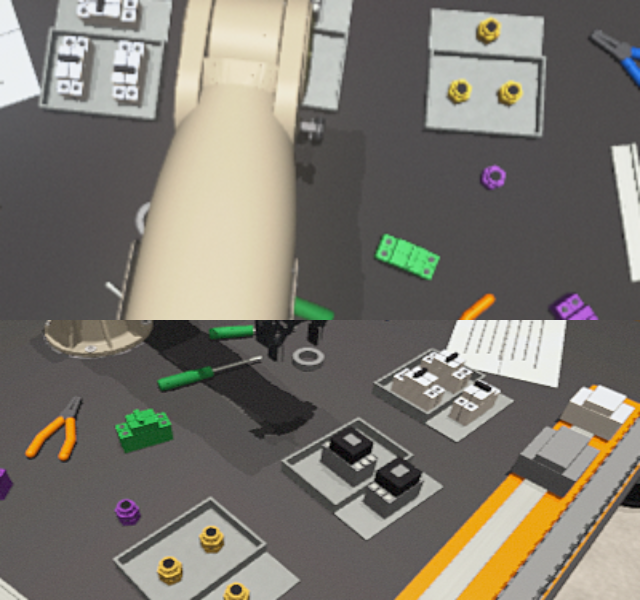

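All five parts are upright in the right trays: breakers at the top left of the picture, glands at the right, contactor at about (350,450). The look-alikes haven't moved and the arm is clear.

```bash
python3 -c "
from bench import hand_in
print(hand_in())"
```

```text
the job is handed in; nothing more can be done
None
```

All five parts are in their trays and the job is handed in, at about 37.5 s of robot time. Both breakers are in tray_breakers, both brass glands in tray_glands and the contactor in tray_contactors. The green and purple look-alikes and the tape roll were left alone.

**Last checks:** The final depth and picture check put every part within 4 mm of the tray position I aimed for, well inside the limits. Top heights fit parts standing on the 4 mm floor: breakers about 76–78 mm, contactor about 84–87 mm, glands about 43–46 mm. The gripper was open and clear, with only sensor noise left on the force reading. I did not measure tilt directly; I judged uprightness from the heights, the fitted outlines and the picture.

**What disagreed:** The reported tool height read about 35 mm lower than the fingers really were, compared with the given finger geometry. The first grasp closed above gland_1 because of this, without disturbing it. I measured the offset with the wrist camera and allowed for it afterwards, and every later grasp closed at 1–2 mm under the part's stated width.

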